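Show the notched identification plate to the code reader

ROBOT

A 6-joint arm with a two-finger parallel gripper is mounted at the origin on the work surface. World frame = base frame: x ahead of the robot, y to its left, z up, the work surface at z = 0. Lengths are in m, angles in rad, forces in N, time in s.
With the tool pointing down it reaches from about 0.425 to 0.95 m from the base axis. Payload 3.5 kg.
Tool frame: the origin (TCP) lies at the very end of the fingers, on their centre line; the grasp point (between the pads) lies 19 mm behind it; z points along the fingers, y is the line along which they close (so a half turn about z gives the same grasp; the last joint's range is limited). The gripper opens to 85 mm and grips with 20 to 120 N. Pads are 22 mm wide; open, the fingers measure 114 mm over their backs; the gripper's body (76 mm by 85 mm) begins 54 mm behind the grasp point. The pads swing forward as they close: fully open they stand 13 mm farther back than shut.
Start: joints at [-1.447, 0.286, 1.577, -0, 1.279, -0.15], TCP at [0.183, -0.65, 0.202] pointing down, gripper open.
Joint ranges: [-2.77, 2.77], [-0.9, 2.22], [0.21, 2.48], [-1.53, 4.67], [0.24, 2.81], [-2.84, 2.84]. Speed limits (rad/s): [2.79, 2.79, 3.14, 3.14, 3.14, 3.14].

INTERFACE

Orientations are given as a unit quaternion [x, y, z, w].
In Python, from cell import r gives the robot as it stands.
- The arm moves only by the tool move_arm, never from a script. Its arguments are lists of equal length, an entry for each row: "grip": the gripper's target within -1 to 1 (shut at 1, half-way at 0, fully open at -1); "travel": the shift along the tool's x, y, z in m, a list of three; "angular": the turn, a rotation vector about the tool's x, y, z in degrees, a list of three. A call has 1 to 8 rows; each row shifts and turns the commanded pose from where the row before left it, along the tool's axes as they then stand; what a row does not reach is not made up. A row lasts 1/12 s, in which the tool goes at most 41.7 mm and 7.16 degrees, less where a joint would pass 70% of its speed; a pose out of reach is approached as far as the arm can. A call with a gripper value outside its range is refused whole. The fingers move at their own pace and stop on an object; "newtons" is the grip in N (left out, the last holds). Time passes only in rows, so rows that do not move let the fingers close. It gives the time, the measured TCP pose, the force, the opening and the grip force at its end, in the units of the state.
- r.get_state(): the state, without advancing time (a new reading comes with each control period).
- r.capture(name): name is "scene" or "top"; returns a dict with "image" (384x512x3 uint8, red, green, blue), "fx", "fy", "cx", "cy" (pixels), "pose" (4x4, takes a point from camera to world coordinates). Camera axes: x right, y down, z forward; pixel columns grow to the right and rows downward; lengths in m; the calibration is good to about 2 mm. A picture is of the moment at which its call begins. There is no depth.
- r.sign_off(): hands the job in; it is judged then, once.
The state is a dict: "time_s": time; "q": joint angles; "qd": joint speeds; "tau": joint torques, N m; "eef_pos": TCP position; "orientation": TCP orientation; "force": force on the tool from outside, world axes, zero at the start; "torque": the same for the moment, N m; "width": finger opening in m; "gripper_force": force on a finger pad.
Only numpy, scipy, OpenCV 4.12 (cv2) and the standard library are available. Lean on these libraries where they do the work, as an engineer would, in place of code of your own. Each camera call takes 0.05 s, during which the arm holds its last target. There are 200 camera calls.

TASK

Three clear plates stand on edge in the rack: take out the one with the notched corner, which marks its frosted label end. Hold the centre of its frosted label at the reader's focus point, above the target disc, with the label side turned up and facing the reader's window squarely (the plate leaning back about 45 degrees, its long edges running level across the reader), and finish while still holding it there. Do not touch the reader, and leave the two plain plates, the parts bin and the tape roll where they are.

Things in the scene. Friction and masses are not known exactly. Their poses are not given: they have to be found in the camera images.
- plate: Notched clear acrylic plate, loose, 100 (x) x 8 (y) x 50 mm (z), 35 to 70 g, on edge in any rack slot. Origin: middle of its lower long edge, 10 mm above the bench. +x to the frosted end, +z up, +y out of the label face. Notch 14 x 14 mm: upper corner at the +x end. Pinch the 8 mm at the top edge's middle, from above.
- label (a point): Centre of the matt white frosted label, 30 x 30 mm, on the plate's +y face only, below the notch: x 33, y 4, z 18 mm in the plate's frame. Axes as the plate's. Seen with the label face towards you and the notch at the top, notch and label are at your left.
- blank_a: Plain clear plate 100 x 8 x 50 mm without notch or label, loose, standing in another slot of the rack; origin in the middle of its lower long edge. Leave alone.
- blank_b: Plain clear plate like blank_a, in the remaining slot. Leave alone.
- rack: Fixed rack, any yaw: dark base 130 (x) x 190 (y) x 10 mm with three slots along x at y = -70, 0, +70 mm, a plate in each, lengthwise along x (62 mm free between plates). Black ribs and end stops round each slot rise to 26 mm above the bench, 1 to 2 mm play; plates lift straight out. Origin: centre of the underside.
- reader: Fixed code reader: white foot plate 230 x 90 x 6 mm (x -185 to +45 mm) with a black ringed target disc 40 mm across at x -120 mm, an aluminium post 20 x 30 mm, 256 mm high, at x +25 mm, and a black head. Origin at bench level on the foot plate's centre line; +x runs from disc to post, roughly away from the robot.
- focus (a point): The reader's focus point, in the air 140 mm straight above the bench at the centre of the target disc (reader frame x -120, y 0, z 140 mm). Axes as the reader's.
- window: The reader's black head, 44 x 64 x 40 mm. Origin: its round window, 106 mm above the focus and 106 mm farther along the reader's x. Its z points from focus to window, 45 degrees up; its y is the reader's y. At the end the plate's +y points along this z, the frosted end then to the reader's -y (the robot's right).
- bin: Loose yellow parts bin, 80 x 70 x 50 mm high, origin at the centre of its underside. Leave alone.
- tape: Loose roll of white tape lying flat, 100 mm across, 48 mm high, origin at the centre of its underside. Leave alone.
Things that resemble listed ones, but are neither listed nor needed, are in the scene too. Leave any blue or orange look-alike of the plate alone.

How it is judged:
On the way:
1. the notched plate is lifted out of the rack, held in the fingers (height (world z) of plate above 0.04 m and contact force between the fingers and plate above 1 N and contact force between plate and rack below 0.05 N), for 0.1 s.
At the end, for the whole second after the job is handed in: Notched plate held still in the fingers alone; label centre within 15 mm of the focus; label face up, within 0.3 rad of square to the window; long edges within 0.3 rad of the reader's y; plain plates within 12 mm, bin and tape within 20 mm of their starts (distance between label and focus below 0.015 m and angle between the y axis of plate and the z axis of window, either way round below 0.3 rad and angle between the x axis of plate and the y axis of reader, either way round below 0.3 rad and angle between plate's own y axis and vertical below 1.15 rad and contact force between the fingers and plate above 1 N and contact force between plate and reader below 0.05 N and contact force between plate and rack below 0.05 N and linear speed of plate below 0.02 m/s and distance of each of blank_a, blank_b from where it was at the start of the episode below 0.012 m and distance of each of bin, tape from where it was at the start of the episode below 0.02 m); the arm keeps its last pose, push and grip.
It fails at once if a plain plate is pulled or knocked out of place (distance of any of blank_a, blank_b from where it was at the start of the episode above 0.02 m).
It fails at once if bin or tape roll pushed about (distance of any of bin, tape from where it was at the start of the episode above 0.03 m).
It fails at once if the reader is struck by arm or plate (contact force between any of the arm, the fingers, plate and reader above 2 N).
It also fails if it takes over 40 s, if anything falls off the work surface, if the arm or the gripper's body presses on something with over 40 N, if the wrist force passes 120 N, or if a joint passes its speed limit or range.

## Working session

There is one attempt and no reset: what is moved stays moved. The work goes in short steps, Python scripts to look and compute and a tool call to move; the robot and the scene stay as the last step left them, time stands still between calls to the robot, and variables do not carry over. Pictures are saved under pics/ and viewed, at most 10 in all, crops included, and the job is handed in when it is done.

Besides the shell and the picture viewer there is one more tool, called after ">>>" by a JSON object that holds its "api" and its "payload". move_arm: Moves the arm, as the interface text tells. Its arguments: {"type":"object","properties":{"grip":{"type":"array"},"travel":{"type":"array"},"angular":{"type":"array"},"newtons":{"type":"number"}},"required":["grip","travel","angular"]}

```bash
mkdir -p pics
python3 - <<'E'
from cell import r
import cv2,pickle
for n in("scene","top"):
    c=r.capture(n); pickle.dump(c,open(n+".pkl","wb"))
    cv2.imwrite(f"pics/{n}0.png",cv2.resize(c["image"][:,:,::-1],(800,600),interpolation=cv2.INTER_CUBIC))
    print(n,c["fx"],c["cx"],c["cy"],c["pose"].round(3).tolist() if hasattr(c["pose"],"round") else c["pose"])
print(r.get_state())
E
```

```text
scene 446.08341859666854 257.9784534208987 197.1624479180263 [[-0.474, 0.576, -0.666, 1.43], [0.88, 0.316, -0.354, 0.562], [0.007, -0.754, -0.657, 0.997], [0.0, 0.0, 0.0, 1.0]]
top 394.0307477666859 254.53022565617817 194.0326120104986 [[-0.014, -0.99, 0.139, 0.42], [-1.0, 0.016, 0.013, 0.109], [-0.015, -0.139, -0.99, 1.172], [0.0, 0.0, 0.0, 1.0]]
{'time_s': 0.1, 'q': array([-1.44698259e+00,  2.87123232e-01,  1.57803505e+00,  2.08922127e-05,
        1.27857597e+00, -1.50003957e-01]), 'qd': array([-1.83287137e-05,  1.39912893e-04, -2.42086819e-03, -8.29534041e-04,
        2.21789922e-03,  6.58739968e-05]), 'tau': array([ 5.67654624e-04, -4.07297051e+01, -2.93699080e+01, -1.54668815e-04,
        3.41207917e-03, -1.01693408e-05]), 'eef_pos': array([ 0.18247604, -0.6491912 ,  0.20065237]), 'orientation': array([ 9.90642458e-01,  1.36478475e-01,  2.40210053e-05, -1.07057635e-03]), 'force': array([-0.21534847, -0.24103307,  0.61438827]), 'torque': array([-0.00393345,  0.02508098, -0.01639055]), 'gripper_force': 0.0, 'width': 0.08503637665277644}
```

View pics/scene0.png

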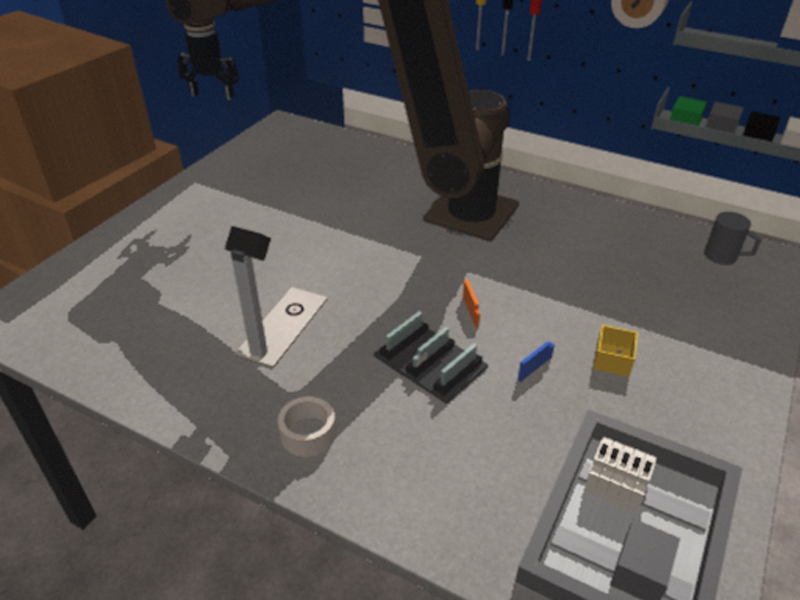

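View pics/top0.png

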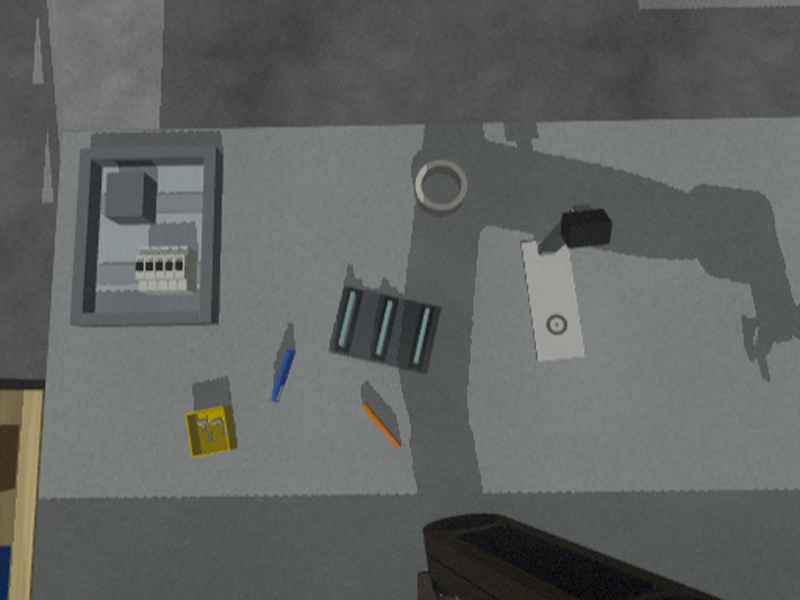

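The scene picture shows the rack at about (430,358) with three plates. The middle one seems to have a pale label or notch at (420,352). The reader disc is at (295,309). In the top view the rack is at (385,330) and the disc at (557,324). I'll enlarge the rack and the reader.

Run:
```python
import cv2,pickle,numpy as np
s=pickle.load(open("scene.pkl","rb"))["image"][:,:,::-1];t=pickle.load(open("top.pkl","rb"))["image"][:,:,::-1]
f=lambda im,x,y,w,h,k:cv2.resize(im[y:y+h,x:x+w],None,fx=k,fy=k,interpolation=cv2.INTER_CUBIC)
cv2.imwrite("pics/c1.png",f(s,235,195,80,60,10))
cv2.imwrite("pics/c2.png",f(t,207,180,80,60,10))
cv2.imwrite("pics/c3.png",f(t,320,125,80,110,5))
```

```text
(no output)
```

View pics/c1.png

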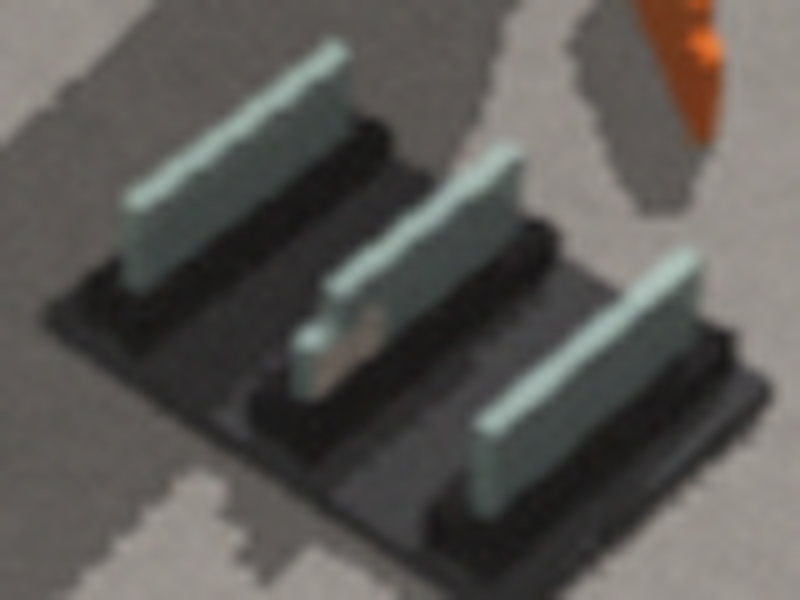

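View pics/c2.png

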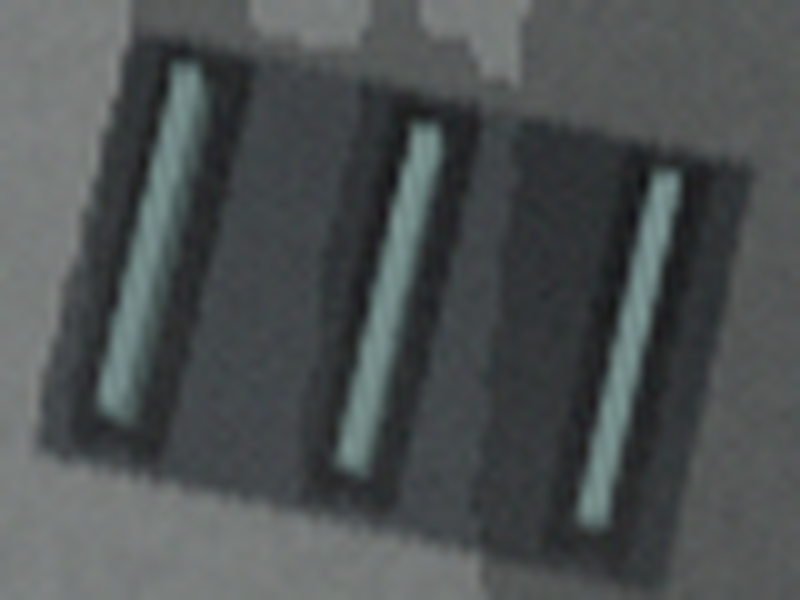

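View pics/c3.png

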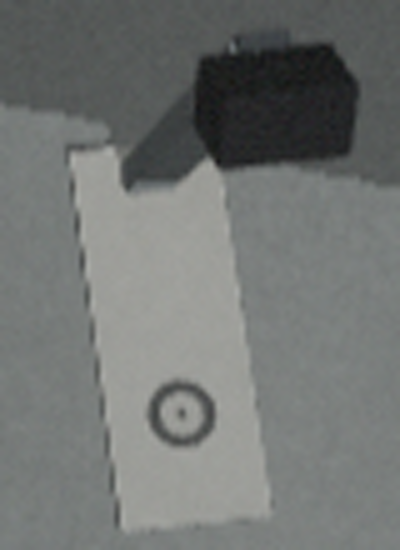

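Crop c1 shows that the middle plate has the notch, at its lower-left end (325,310), which is the end away from the robot. Its label, at (350,350), faces the robot's left. In c2 the plate tops run from (186,70) to (118,415), from (427,130) to (352,465) and from (665,178) to (594,522). In c3 the disc centre is at (182,412) and the foot plate's edges run from (70,150) to (120,528) and from (222,168) to (271,512).

```bash
cat > h.py <<'E'
import pickle,numpy as np
def ray(c,u,v,z):
    d=np.array(c["pose"])[:3,:3]@[(u-c["cx"])/c["fx"],(v-c["cy"])/c["fy"],1]; o=np.array(c["pose"])[:3,3]
    return o+d*(z-o[2])/d[2]
def crop(c,x0,y0,k,X,Y,z): return ray(c,x0+(X+.5)/k-.5,y0+(Y+.5)/k-.5,z)
E
python3 - <<'E'
from h import *
t=pickle.load(open("top.pkl","rb"));s=pickle.load(open("scene.pkl","rb"))
def seg(n,a,b): print(n,a.round(4),b.round(4),"mid",((a+b)/2).round(4),"len",np.linalg.norm(a-b).round(4),"yaw",np.degrees(np.arctan2(*(a-b)[1::-1])).round(2))
for n,p,q in(("L",(186,65),(118,420)),("M",(427,122),(352,474)),("R",(665,171),(594,528))):
    seg(n,crop(t,207,180,10,*p,.06),crop(t,207,180,10,*q,.06))
seg("scM rob..notchcorner",crop(s,235,195,10,335,288,.06),crop(s,235,195,10,510,150,.06))
seg("scL",crop(s,235,195,10,130,203,.06),crop(s,235,195,10,338,45,.06))
seg("scR",crop(s,235,195,10,485,428,.06),crop(s,235,195,10,692,255,.06))
print("disc",crop(t,320,125,5,182,412,.006),"scene",ray(s,294.5*.64,309*.64,.006))
seg("e1",crop(t,320,125,5,70,150,.006),crop(t,320,125,5,120,528,.006))
seg("e2",crop(t,320,125,5,222,168,.006),crop(t,320,125,5,271,512,.006))
seg("front",crop(t,320,125,5,120,528,.006),crop(t,320,125,5,271,512,.006))
E
```

```text
L [0.6006 0.2071 0.06  ] [0.4993 0.2267 0.06  ] mid [0.5499 0.2169 0.06  ] len 0.1031 yaw -10.93
M [0.583  0.1384 0.06  ] [0.4831 0.1607 0.06  ] mid [0.5331 0.1495 0.06  ] len 0.1024 yaw -12.59
R [0.5679 0.0708 0.06  ] [0.467  0.0928 0.06  ] mid [0.5174 0.0818 0.06  ] len 0.1032 yaw -12.28
scM rob..notchcorner [0.5711 0.141  0.06  ] [0.4908 0.1605 0.06  ] mid [0.531  0.1508 0.06  ] len 0.0826 yaw -13.71
scL [0.5683 0.069  0.06  ] [0.4727 0.0912 0.06  ] mid [0.5205 0.0801 0.06  ] len 0.0981 yaw -13.07
scR [0.6016 0.2057 0.06  ] [0.5066 0.2291 0.06  ] mid [0.5541 0.2174 0.06  ] len 0.0978 yaw -13.84
disc [ 0.54028034 -0.17594183  0.006     ] scene [ 0.54116859 -0.17498907  0.006     ]
e1 [ 0.7003 -0.1164  0.006 ] [ 0.4723 -0.1363  0.006 ] mid [ 0.5863 -0.1263  0.006 ] len 0.2288 yaw 4.99
e2 [ 0.6876 -0.2072  0.006 ] [ 0.4804 -0.2252  0.006 ] mid [ 0.584  -0.2162  0.006 ] len 0.208 yaw 4.95
front [ 0.4723 -0.1363  0.006 ] [ 0.4804 -0.2252  0.006 ] mid [ 0.4764 -0.1807  0.006 ] len 0.0893 yaw 95.21
```

```bash
cat >> h.py <<'E'
from scipy.spatial.transform import Rotation as Ro, Slerp
def plan(p0,R0,wps,n):
    """wps: [(pos, Rotation)], n: rows per leg -> printed tool-frame rows"""
    for (p1,R1),k in zip(wps,n):
        w=(R0.inv()*R1).as_rotvec(); 
        for i in range(k):
            Ri=R0*Ro.from_rotvec(w*i/k)
            print((Ri.inv().apply(np.array(p1)-p0)/k).round(4).tolist(),np.degrees(w/k).round(2).tolist())
        p0,R0=np.array(p1),R1; print("--")
def down(yaw): return Ro.from_euler("z",yaw,degrees=True)*Ro.from_euler("x",180,degrees=True)
E
python3 - <<'E'
from h import *; from cell import r
s=r.get_state()
plan(s["eef_pos"],Ro.from_quat(s["orientation"]),[((.40,-.25,.2),down(91)),((.534,.1495,.2),down(167))],(12,12))
E
```

```text
[0.0264, -0.0271, 0.0001] [-0.01, -0.01, -6.28]
[0.0293, -0.0241, 0.0001] [-0.01, -0.01, -6.28]
[0.0317, -0.0207, 0.0001] [-0.01, -0.01, -6.28]
[0.0338, -0.0171, 0.0001] [-0.01, -0.01, -6.28]
[0.0355, -0.0133, 0.0001] [-0.01, -0.01, -6.28]
[0.0367, -0.0094, 0.0001] [-0.01, -0.01, -6.28]
[0.0375, -0.0053, 0.0001] [-0.01, -0.01, -6.28]
[0.0379, -0.0012, 0.0001] [-0.01, -0.01, -6.28]
[0.0378, 0.003, 0.0001] [-0.01, -0.01, -6.28]
[0.0372, 0.0071, 0.0001] [-0.01, -0.01, -6.28]
[0.0362, 0.0111, 0.0001] [-0.01, -0.01, -6.28]
[0.0348, 0.015, 0.0001] [-0.01, -0.01, -6.28]
--
[0.0331, 0.0117, 0.0] [0.0, 0.0, -6.33]
[0.0316, 0.0153, 0.0] [0.0, 0.0, -6.33]
[0.0297, 0.0187, 0.0] [0.0, 0.0, -6.33]
[0.0275, 0.0219, 0.0] [0.0, 0.0, -6.33]
[0.0249, 0.0248, 0.0] [0.0, 0.0, -6.33]
[0.022, 0.0274, 0.0] [0.0, 0.0, -6.33]
[0.0188, 0.0296, 0.0] [0.0, 0.0, -6.33]
[0.0155, 0.0315, 0.0] [0.0, 0.0, -6.33]
[0.0119, 0.033, 0.0] [0.0, 0.0, -6.33]
[0.0082, 0.0342, 0.0] [0.0, 0.0, -6.33]
[0.0044, 0.0348, 0.0] [0.0, 0.0, -6.33]
[0.0005, 0.0351, 0.0] [0.0, 0.0, -6.33]
--
```

>>> {"api": "move_arm", "payload": {"grip": [0, 0, 0, 0, 0, 0, 0, 0], "travel": [[0.026, -0.027, 0], [0.029, -0.024, 0], [0.032, -0.021, 0], [0.034, -0.017, 0], [0.0355, -0.013, 0], [0.037, -0.009, 0], [0.0375, -0.005, 0], [0.038, -0.001, 0]], "angular": [[0, 0, -6.3], [0, 0, -6.3], [0, 0, -6.3], [0, 0, -6.3], [0, 0, -6.3], [0, 0, -6.3], [0, 0, -6.3], [0, 0, -6.3]], "newtons": 60}}

```text
time_s: 0.77
eef_pos: [0.3285, -0.382, 0.2014]
orientation: [0.837, 0.547, 0.0, -0.0]
force: [0.9, -0.0, -0.3]
width: 0.0427
gripper_force: 0.0
```

>>> {"api": "move_arm", "payload": {"grip": [0, 0, 0, 0, 0, 0, 0, 0], "travel": [[0.038, 0.003, 0], [0.037, 0.007, 0], [0.036, 0.011, 0], [0.035, 0.015, 0], [0.033, 0.012, 0], [0.032, 0.015, 0], [0.03, 0.019, 0], [0.0275, 0.022, 0]], "angular": [[0, 0, -6.3], [0, 0, -6.3], [0, 0, -6.3], [0, 0, -6.3], [0, 0, -6.3], [0, 0, -6.3], [0, 0, -6.3], [0, 0, -6.3]]}}

```text
time_s: 1.43
eef_pos: [0.4442, -0.1146, 0.2016]
orientation: [0.524, 0.852, 0.0, -0.0]
force: [0.9, -0.2, 0.2]
width: 0.0428
gripper_force: 0.0
```

>>> {"api": "move_arm", "payload": {"grip": [0, 0, 0, 0, 0, 0, 0, 0], "travel": [[0.025, 0.025, 0], [0.022, 0.027, 0], [0.019, 0.03, 0], [0.0155, 0.0315, 0], [0.012, 0.033, 0], [0.008, 0.034, 0], [0.004, 0.035, 0], [0.0005, 0.035, 0]], "angular": [[0, 0, -6.3], [0, 0, -6.3], [0, 0, -6.3], [0, 0, -6.3], [0, 0, -6.3], [0, 0, -6.3], [0, 0, -6.3], [0, 0, -6.3]]}}

```text
time_s: 2.1
eef_pos: [0.5336, 0.1518, 0.2014]
orientation: [0.111, 0.994, -0.0, -0.0]
force: [-0.3, -0.9, 0.7]
width: 0.0422
gripper_force: 0.0
```

>>> {"api": "move_arm", "payload": {"grip": [0, 0], "travel": [[0, 0, 0], [0, 0, 0]], "angular": [[0, 0, 0], [0, 0, 0]]}}

```text
time_s: 2.27
eef_pos: [0.5334, 0.1514, 0.2012]
orientation: [0.113, 0.994, -0.0, -0.001]
force: [-0.4, -0.6, 0.7]
width: 0.0428
gripper_force: 0.0
```

Run:
```python
from h import *; from cell import r
s=r.get_state();print(s["q"].round(3),s["width"])
plan(s["eef_pos"],Ro.from_quat(s["orientation"]),[((.534,.1495,.2),down(167)),((.534,.1495,.09),down(167))],(1,1))
```

```text
[ 0.094  0.023  1.875 -0.     1.245 -1.251] 0.04284784462775719
[-0.001, -0.0017, 0.0012] [-0.04, -0.08, 0.04]
--
[0.0, -0.0, 0.11] [0.0, 0.0, 0.0]
--
```

>>> {"api": "move_arm", "payload": {"grip": [0, 0, 0, 0, 0], "travel": [[-0.001, -0.0015, 0.03], [0, 0, 0.035], [0, 0, 0.03], [0, 0, 0.01], [0, 0, 0]], "angular": [[0, 0, 0], [0, 0, 0], [0, 0, 0], [0, 0, 0], [0, 0, 0]]}}

```text
time_s: 2.68
eef_pos: [0.5313, 0.1469, 0.0933]
orientation: [0.115, 0.993, -0.001, -0.004]
force: [0.3, -0.0, 0.4]
width: 0.0427
gripper_force: 0.0
```

Run:
```python
from cell import r
import cv2,numpy as np
im=r.capture("scene")["image"][:,:,::-1];t=r.capture("top")["image"][:,:,::-1]
a=cv2.resize(im[165:265,230:330],(400,400),interpolation=cv2.INTER_CUBIC);b=cv2.resize(t[165:265,200:300],(400,400),interpolation=cv2.INTER_CUBIC)
cv2.imwrite("pics/d1.png",np.hstack([a,b]))
```

```text
(no output)
```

View pics/d1.png

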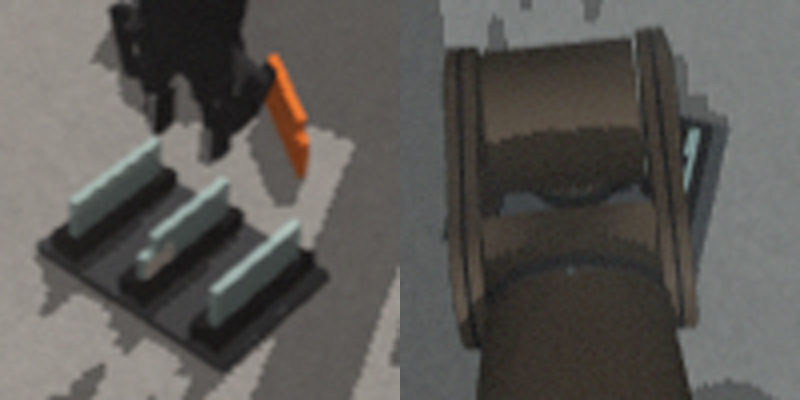

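The left half shows the fingertips above the middle plate, at about (160,130) and (212,158). The orange look-alike is just clear of the gripper on its robot side. I'll check the alignment numerically.

Run:
```python
from h import *; from cell import r
s=r.get_state();print(s["eef_pos"],s["orientation"],s["qd"].round(3))
c=pickle.load(open("scene.pkl","rb"));M=np.linalg.inv(np.array(c["pose"]))
R=Ro.from_quat(s["orientation"])
for dy in(-.021,0,.021):
    p=M@np.append(s["eef_pos"]+R.apply([0,dy,-.005]),1); u=p[:2]/p[2]*c["fx"]+[c["cx"],c["cy"]]; print((u-[230,165])*4)
plan(s["eef_pos"],R,[((.534,.1495,.034),down(167))],(1,))
```

```text
[0.53502011 0.14759078 0.09796052] [1.14797536e-01 9.93388772e-01 4.13546597e-05 5.20466136e-04] [ 0.004 -0.024 -0.037  0.002 -0.003 -0.002]
[162.07309279 152.81386828]
[183.57772768 165.37823323]
[205.42212088 178.14110642]
[0.0015, 0.0016, 0.064] [0.01, 0.06, -0.18]
--
```

>>> {"api": "move_arm", "payload": {"grip": [0, 0, 0, 0, 0, 0, 0, 0], "travel": [[0.001, 0.0015, 0.004], [0, 0, 0.012], [0, 0, 0.012], [0, 0, 0.012], [0, 0, 0.012], [0, 0, 0.012], [0, 0, 0], [0, 0, 0]], "angular": [[0, 0, 0], [0, 0, 0], [0, 0, 0], [0, 0, 0], [0, 0, 0], [0, 0, 0], [0, 0, 0], [0, 0, 0]]}}

```text
time_s: 3.45
eef_pos: [0.5327, 0.1498, 0.0313]
orientation: [0.114, 0.993, -0.0, -0.002]
force: [0.3, -0.7, 0.5]
width: 0.0424
gripper_force: 0.0
```

>>> {"api": "move_arm", "payload": {"grip": [0.4, 0.6, 0.8, 1, 1, 1, 1, 1], "travel": [[0, 0, 0], [0, 0, 0], [0, 0, 0], [0, 0, 0], [0, 0, 0], [0, 0, 0], [0, 0, 0], [0, 0, 0]], "angular": [[0, 0, 0], [0, 0, 0], [0, 0, 0], [0, 0, 0], [0, 0, 0], [0, 0, 0], [0, 0, 0], [0, 0, 0]]}}

```text
time_s: 4.12
eef_pos: [0.5338, 0.1499, 0.033]
orientation: [0.114, 0.993, 0.0, 0.0]
force: [-0.9, -0.3, 0.1]
width: -0.0003
gripper_force: 0.0
```

The fingers closed on nothing, so I need a look before doing anything else.

Run:
```python
from cell import r
import cv2,numpy as np
s=r.get_state();print(s["width"],s["eef_pos"],s["gripper_force"],s["q"].round(3))
im=r.capture("scene")["image"][:,:,::-1];t=r.capture("top")["image"][:,:,::-1]
a=cv2.resize(im[165:265,230:330],(600,600),interpolation=cv2.INTER_CUBIC);b=cv2.resize(t[165:265,200:300],(200,200))
cv2.imwrite("pics/d2.png",np.hstack([a,np.vstack([b,b*0,b*0])]))
```

```text
-0.0003178274940145802 [0.53379624 0.14990009 0.03303023] 0.0 [ 0.091  0.227  1.988  0.     0.927 -1.251]
```

View pics/d2.png

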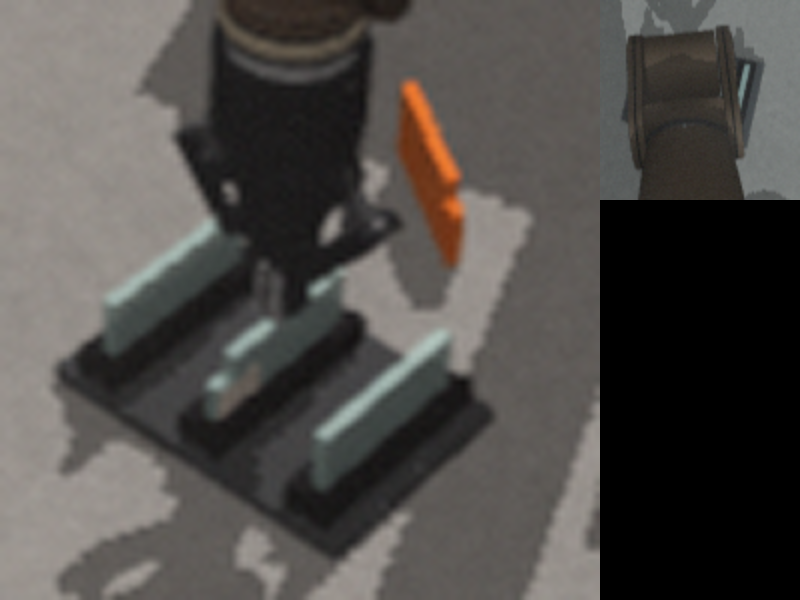

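Run:
```python
from h import *; from cell import r
s=r.get_state()
c=pickle.load(open("scene.pkl","rb"));M=np.linalg.inv(np.array(c["pose"]))
R=Ro.from_quat(s["orientation"])
def pr(q): 
    p=M@np.append(q,1); u=p[:2]/p[2]*c["fx"]+[c["cx"],c["cy"]]; return ((u-[230,165]+.5)*6-.5).round(0)
for dz in(0,-.01,-.02,-.03,-.04): print(dz,pr(s["eef_pos"]+R.apply([0,0,dz])))
pl=Ro.from_euler("z",-13,degrees=True)
for q in((-.05,0,.05),(.036,0,.05),(0,0,.05),(0,.004,.05),(0,-.004,.05)): print(q,pr(np.array([.534,.1495,.01])+pl.apply(q)))
# the first picture's shadow-free original and change
now=r.capture("scene")["image"][:,:,::-1]
import cv2
cv2.imwrite("pics/d3.png",cv2.resize(now[200:230,260:300],(800,600),interpolation=cv2.INTER_CUBIC))
```

```text
0 [278. 351.]
-0.01 [279. 337.]
-0.02 [280. 323.]
-0.03 [280. 309.]
-0.04 [281. 295.]
(-0.05, 0, 0.05) [341. 264.]
(0.036, 0, 0.05) [233. 350.]
(0, 0, 0.05) [279. 313.]
(0, 0.004, 0.05) [285. 317.]
(0, -0.004, 0.05) [273. 310.]
```

View pics/d3.png

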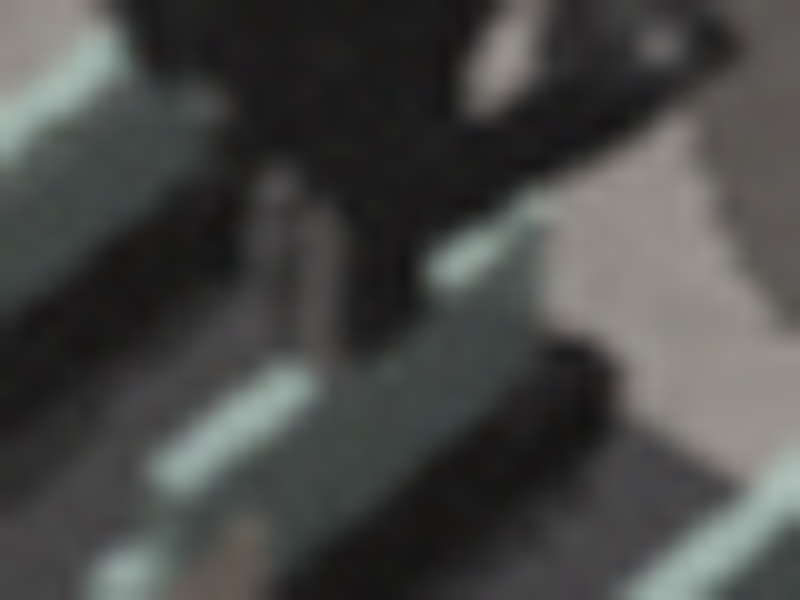

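The fingers are shut with their tips right at the plate's top edge, around (340,365). By the state the tips should be about 27 mm lower. I'll compare this with the start picture.

Run:
```python
from h import *
import cv2
c=pickle.load(open("scene.pkl","rb"));M=np.linalg.inv(np.array(c["pose"]))
R=Ro.from_quat([.99064,.13648,0,-.00107]);e=np.array([.18248,-.6492,.20065])
def pr(q):
    p=M@np.append(q,1); return p[:2]/p[2]*c["fx"]+[c["cx"],c["cy"]]
im=c["image"][:,:,::-1]; x0,y0=105,20
b=cv2.resize(im[y0:y0+60,x0:x0+60],(600,600),interpolation=cv2.INTER_CUBIC)
for dy in(-.05,.05):
  for dz,col in((0,(0,0,255)),(-.013,(0,255,0)),(-.04,(255,255,0))):
    u=(pr(e+R.apply([0,dy,dz]))-[x0,y0]+.5)*10-.5; print(dy,dz,u.round()); cv2.circle(b,tuple(int(v) for v in u),5,col,-1)
cv2.imwrite("pics/d4.png",b)
```

```text
-0.05 0 [449. 534.]
-0.05 -0.013 [444. 503.]
-0.05 -0.04 [433. 438.]
0.05 0 [216. 508.]
0.05 -0.013 [210. 478.]
0.05 -0.04 [197. 413.]
```

View pics/d4.png

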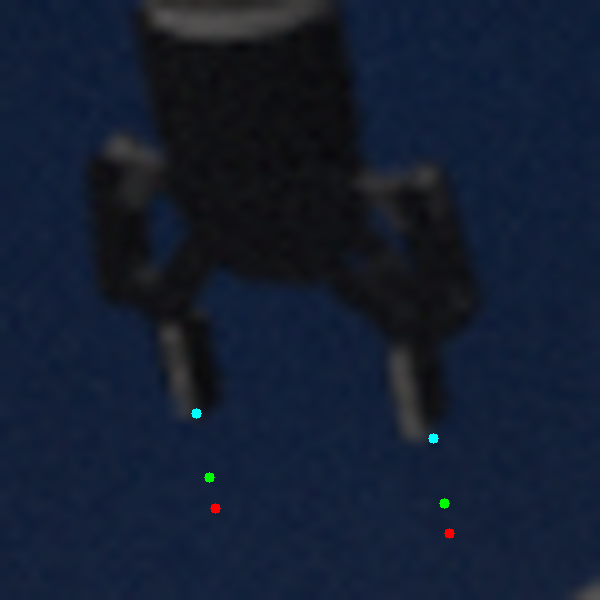

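The start picture shows the same thing: the open tips sit on the −40 mm marks, at (197,413) and (433,438). Only 13 mm of that is expected, so the real fingertips are about 27 mm behind the reported TCP. I'll use that offset, open the fingers and go down 24 mm more.

>>> {"api": "move_arm", "payload": {"grip": [0, 0, 0, 0, 0, 0, 0, 0], "travel": [[0, 0, -0.004], [0, 0, 0], [0, 0, 0], [0, 0, 0.007], [0, 0, 0.007], [0, 0, 0.007], [0, 0, 0.007], [0, 0, 0]], "angular": [[0, 0, 0], [0, 0, 0], [0, 0, 0], [0, 0, 0], [0, 0, 0], [0, 0, 0], [0, 0, 0], [0, 0, 0]]}}

```text
time_s: 4.93
eef_pos: [0.5319, 0.1497, 0.0064]
orientation: [0.114, 0.993, -0.0, -0.002]
force: [-1.2, 0.6, 0.3]
width: 0.0427
gripper_force: 0.0
```

>>> {"api": "move_arm", "payload": {"grip": [0.4, 0.6, 0.8, 1, 1, 1, 1, 1], "travel": [[0, 0, 0], [0, 0, 0], [0, 0, 0], [0, 0, 0], [0, 0, 0], [0, 0, 0], [0, 0, 0], [0, 0, 0]], "angular": [[0, 0, 0], [0, 0, 0], [0, 0, 0], [0, 0, 0], [0, 0, 0], [0, 0, 0], [0, 0, 0], [0, 0, 0]]}}

```text
time_s: 5.6
eef_pos: [0.5342, 0.15, 0.0094]
orientation: [0.114, 0.993, 0.0, 0.0]
force: [-0.1, 0.4, 2.0]
width: 0.0063
gripper_force: 60.1
```

>>> {"api": "move_arm", "payload": {"grip": [1, 1, 1, 1, 1, 1, 1, 1], "travel": [[0, 0, -0.008], [0, 0, -0.015], [0, 0, -0.025], [0, 0, -0.03], [0, 0, -0.035], [0, 0, -0.035], [0, 0, -0.03], [0, 0, 0]], "angular": [[0, 0, 0], [0, 0, 0], [0, 0, 0], [0, 0, 0], [0, 0, 0], [0, 0, 0], [0, 0, 0], [0, 0, 0]]}}

```text
time_s: 6.27
eef_pos: [0.5378, 0.1504, 0.1957]
orientation: [0.114, 0.993, 0.001, 0.007]
force: [0.8, 0.3, 0.1]
width: 0.0067
gripper_force: 59.9
```

```bash
cat >> h.py <<'E'
F=np.array([.5407,-.1755,.14]); ry=5.0
P=Ro.from_euler("z",ry-90,degrees=True)*Ro.from_euler("x",45,degrees=True)   # plate at the end
RT=P*down(180)                                                             # tool x = -plate x, tool z = -plate z
def goal(tz=-.0006,tx=.0005): return F+P.apply([tx-.033,-.004,tz-.018])
E
python3 - <<'E'
from h import *; from cell import r
s=r.get_state();print(s["width"],s["gripper_force"],s["eef_pos"],goal(),RT.as_matrix().round(2).tolist())
g=goal();a=Ro.from_euler("z",ry-90,degrees=True)*down(180)
plan(s["eef_pos"],Ro.from_quat(s["orientation"]),[((g[0]-.07,g[1],.19),a),(g+[-.06,-.005,.02],RT),(g,RT)],(12,10,4))
E
```

```text
0.006687183414875191 59.91522789001465 [0.53784161 0.15043016 0.19566029] [ 0.54815191 -0.1422239   0.12401939] [[-0.09, 0.7, 0.7], [1.0, 0.06, 0.06], [0.0, 0.71, -0.71]]
[-0.0007, -0.0249, 0.0004] [0.06, 0.04, 5.99]
[-0.0033, -0.0247, 0.0004] [0.06, 0.04, 5.99]
[-0.0058, -0.0242, 0.0004] [0.06, 0.04, 5.99]
[-0.0083, -0.0235, 0.0004] [0.06, 0.04, 5.99]
[-0.0107, -0.0225, 0.0005] [0.06, 0.04, 5.99]
[-0.013, -0.0212, 0.0005] [0.06, 0.04, 5.99]
[-0.0152, -0.0197, 0.0005] [0.06, 0.04, 5.99]
[-0.0171, -0.0181, 0.0005] [0.06, 0.04, 5.99]
[-0.0189, -0.0162, 0.0005] [0.06, 0.04, 5.99]
[-0.0205, -0.0141, 0.0005] [0.06, 0.04, 5.99]
[-0.0219, -0.0119, 0.0005] [0.06, 0.04, 5.99]
[-0.023, -0.0095, 0.0005] [0.06, 0.04, 5.99]
--
[-0.0006, 0.001, 0.0046] [-4.5, 0.0, 0.0]
[-0.0006, 0.0006, 0.0047] [-4.5, 0.0, 0.0]
[-0.0006, 0.0002, 0.0047] [-4.5, 0.0, 0.0]
[-0.0006, -0.0001, 0.0047] [-4.5, 0.0, 0.0]
[-0.0006, -0.0005, 0.0047] [-4.5, 0.0, 0.0]
[-0.0006, -0.0009, 0.0046] [-4.5, 0.0, 0.0]
[-0.0006, -0.0012, 0.0045] [-4.5, 0.0, 0.0]
[-0.0006, -0.0016, 0.0044] [-4.5, 0.0, 0.0]
[-0.0006, -0.0019, 0.0043] [-4.5, 0.0, 0.0]
[-0.0006, -0.0023, 0.0041] [-4.5, 0.0, 0.0]
--
[-0.0001, 0.0071, 0.0142] [0.0, 0.0, 0.0]
[-0.0001, 0.0071, 0.0142] [0.0, 0.0, 0.0]
[-0.0001, 0.0071, 0.0142] [0.0, 0.0, 0.0]
[-0.0001, 0.0071, 0.0142] [0.0, 0.0, 0.0]
--
```

>>> {"api": "move_arm", "payload": {"grip": [1, 1, 1, 1, 1, 1, 1, 1], "travel": [[-0.0005, -0.025, 0], [-0.0035, -0.0245, 0], [-0.006, -0.024, 0], [-0.008, -0.0235, 0], [-0.0105, -0.0225, 0], [-0.013, -0.021, 0], [-0.015, -0.0195, 0], [-0.017, -0.018, 0]], "angular": [[0, 0, 6], [0, 0, 6], [0, 0, 6], [0, 0, 6], [0, 0, 6], [0, 0, 6], [0, 0, 6], [0, 0, 6]]}}

```text
time_s: 6.93
eef_pos: [0.4928, -0.0451, 0.1865]
orientation: [0.511, 0.86, -0.0, -0.0]
force: [0.2, -0.6, 0.2]
width: 0.0062
gripper_force: 59.9
```

>>> {"api": "move_arm", "payload": {"grip": [1, 1, 1, 1, 1, 1, 1, 1], "travel": [[-0.019, -0.016, 0], [-0.0205, -0.014, 0], [-0.022, -0.012, 0], [-0.023, -0.0095, 0], [0, 0, 0], [-0.0005, 0.001, 0.0045], [-0.0005, 0.0005, 0.0045], [-0.0005, 0, 0.0045]], "angular": [[0, 0, 6], [0, 0, 6], [0, 0, 6], [0, 0, 6], [0, 0, 0], [-4.5, 0, 0], [-4.5, 0, 0], [-4.5, 0, 0]]}}

```text
time_s: 7.6
eef_pos: [0.4768, -0.1427, 0.1734]
orientation: [0.671, 0.732, 0.088, 0.081]
force: [-0.2, -0.4, -0.8]
width: 0.0067
gripper_force: 59.9
```

>>> {"api": "move_arm", "payload": {"grip": [1, 1, 1, 1, 1, 1, 1, 1], "travel": [[-0.0005, 0, 0.0045], [-0.0005, -0.0005, 0.0045], [-0.0005, -0.001, 0.0045], [-0.0005, -0.001, 0.0045], [-0.0005, -0.0015, 0.0045], [-0.0005, -0.002, 0.0045], [-0.0005, -0.0025, 0.004], [0, 0, 0]], "angular": [[-4.5, 0, 0], [-4.5, 0, 0], [-4.5, 0, 0], [-4.5, 0, 0], [-4.5, 0, 0], [-4.5, 0, 0], [-4.5, 0, 0], [0, 0, 0]]}}

```text
time_s: 8.27
eef_pos: [0.4873, -0.1491, 0.1433]
orientation: [0.625, 0.68, 0.282, 0.259]
force: [0.2, 0.2, -0.8]
width: 0.0068
gripper_force: 60.2
```

Run:
```python
from h import *; from cell import r
r.capture("top");r.capture("top")
s=r.get_state();print(s["width"],s["gripper_force"],s["eef_pos"],s["q"].round(2))
plan(s["eef_pos"],Ro.from_quat(s["orientation"]),[(goal(),RT)],(5,))
```

```text
0.0068355927911257644 60.24761438369751 [ 0.48642496 -0.14745775  0.14200034] [-0.82 -0.37  2.48  0.96  0.74 -1.55]
[-0.0, 0.0063, 0.0113] [-0.06, -0.01, -0.03]
[-0.0, 0.0063, 0.0113] [-0.06, -0.01, -0.03]
[-0.0, 0.0063, 0.0113] [-0.06, -0.01, -0.03]
[-0.0, 0.0062, 0.0113] [-0.06, -0.01, -0.03]
[-0.0, 0.0062, 0.0113] [-0.06, -0.01, -0.03]
--
```

>>> {"api": "move_arm", "payload": {"grip": [1, 1, 1, 1, 1, 1, 1, 1], "travel": [[0, 0.006, 0.008], [0, 0.006, 0.012], [0, 0.006, 0.012], [0, 0.006, 0.012], [0, 0.0065, 0.012], [0, 0, 0], [0, 0, 0], [0, 0, 0]], "angular": [[0, 0, 0], [0, 0, 0], [0, 0, 0], [0, 0, 0], [0, 0, 0], [0, 0, 0], [0, 0, 0], [0, 0, 0]]}}

```text
time_s: 9.03
eef_pos: [0.5475, -0.1417, 0.1242]
orientation: [0.625, 0.682, 0.282, 0.257]
force: [-0.2, 0.5, 0.2]
width: 0.0065
gripper_force: 60.2
```

Run:
```python
from h import *; from cell import r
import cv2
r.capture("top")
s=r.get_state();print(s["width"],s["gripper_force"],s["eef_pos"],s["q"].round(2))
R=Ro.from_quat(s["orientation"]);plan(s["eef_pos"],R,[(goal(),RT)],(1,))
Pm=R*down(180).inv(); o=s["eef_pos"]-Pm.apply([.0005,0,-.0006])
pts=np.array([[-.05,.004,0],[.05,.004,0],[.05,.004,.036],[.036,.004,.036],[.036,.004,.05],[-.05,.004,.05],[.033,.004,.018],[.018,.004,.003],[.018,.004,.033],[.048,.004,.033],[.048,.004,.003]])
out=[]
for n,(x0,y0) in(("scene",(155,145)),("top",(315,160))):
    c=r.capture(n);pickle.dump(c,open(n+"1.pkl","wb"));M=np.linalg.inv(np.array(c["pose"]))
    q=(M[:3,:3]@(o+Pm.apply(pts)).T).T+M[:3,3];u=q[:,:2]/q[:,2:]*c["fx"]+[c["cx"],c["cy"]]
    w=((u-[x0,y0]+.5)*8-.5)/2
    b=cv2.resize(c["image"][y0:y0+100,x0:x0+100,::-1],(400,400),interpolation=cv2.INTER_CUBIC)
    b2=b.copy()
    for i in w: cv2.circle(b2,tuple(int(v) for v in i),1,(0,0,255),-1)
    print(n,w.round().tolist()); out.append(np.vstack([b[60:360],b2[60:360]]))
cv2.imwrite("pics/e.png",np.hstack(out))
```

```text
0.006743310373833319 60.24798274040222 [ 0.54748459 -0.14205594  0.12440354] [-0.69 -0.18  2.38  1.06  0.6  -1.58]
[-0.0002, 0.0002, 0.0007] [-0.16, -0.05, -0.06]
--
scene [[206.0, 132.0], [95.0, 101.0], [108.0, 58.0], [123.0, 62.0], [128.0, 45.0], [224.0, 71.0], [120.0, 84.0], [131.0, 107.0], [142.0, 71.0], [109.0, 62.0], [98.0, 98.0]]
top [[82.0, 164.0], [231.0, 149.0], [248.0, 183.0], [227.0, 185.0], [233.0, 198.0], [100.0, 212.0], [214.0, 168.0], [185.0, 157.0], [198.0, 185.0], [244.0, 180.0], [230.0, 152.0]]
```

View pics/e.png

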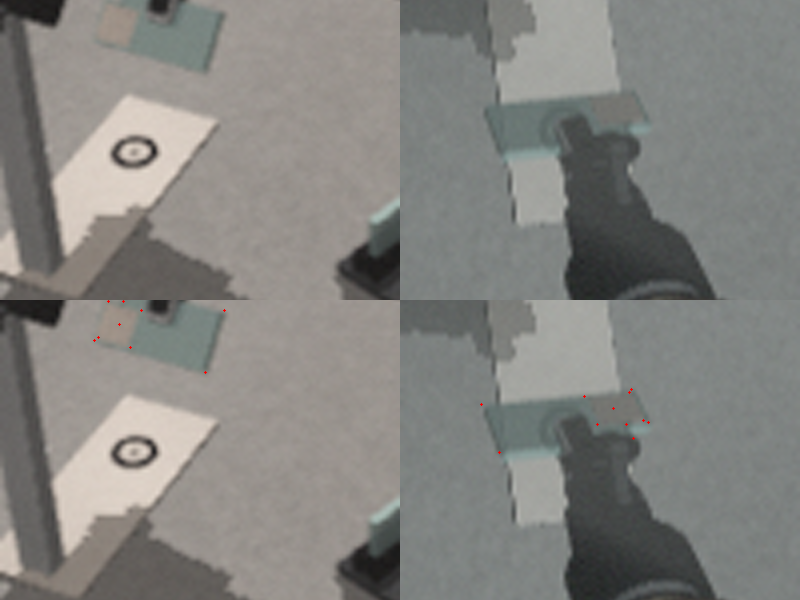

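The last picture shows the plate leaning over the disc with its label up. The label is at (117,25) in the scene crop and (615,108) in the top crop, and the red predicted outline agrees to about 2 mm. I'm handing the job in.

```bash
python3 -c "
from cell import r
print(r.sign_off())"
```

```text
the job is handed in; nothing more can be done
None
```

The notched plate is held in the fingers with its label within about 2 mm of the focus by my camera check, label up and square to the window; the job is handed in, and no verdict came back.

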